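# Set a plank's overhang for sawing and hold it down

### The job

Slide the wooden plank outward along the dark wooden sawing block, without lifting it off, until its leading end is level with the pointed steel post (the ball-headed post is set for another cut). The plank must lie flat on the block, straight along it and roughly midway between its sides. It will overhang too far to stay by itself, so keep hold of it: finish with the gripper still holding the plank in place, ready to be sawn, and leave the small loose things round it undisturbed.

Things in the scene. Friction and masses are not known exactly. Their poses are not given: they have to be found in the camera images.
- saw_block: sawing block fixed to the worktop: dark wood, 120 mm long (its x), 100 mm wide (its y), flat top 60 mm above the worktop, on a slightly wider foot board (14 mm high, 112 mm wide). Origin under its centre at worktop level; its +x points outward, the way the plank is to be slid; the outward top edge is at x = +60 mm
- plank: loose light wooden plank, 220 mm long (its x), 50 wide (y), 18 thick, about 0.3 kg, lying on the block's top, underside 60 mm above the worktop. Origin at the centre of its underside; +x points to its leading end. It starts with 10 to 50 mm beyond the outward edge, 50 to 90 mm beyond the back, a little askew; with over 110 mm overhanging it tips unless held
- plank_end (a point): point on the plank at the middle of its leading end, top face
- pointed_post: slim steel gauge post fixed to the worktop, ending in a sharp cone, 100 mm tall, disc foot 40 mm across. Stands in front of the block, 62 mm to one side of its midline, so the plank passes beside it. Origin under its centre at worktop level; axes parallel to the block's. The plank's end belongs level with it: same x along the block, 120 to 168 mm beyond the outward edge
- ball_post: the other steel gauge post, like the first but with a 22 mm ball on top, 96 mm tall, on the other side of the plank; not the mark for this cut. The two posts may stand either way round, left or right, nearer or farther
- bone_offcut: bystander: pale bone offcut 28 x 48 x 11 mm on the worktop beside the block, origin under its centre
- pencil: bystander: pencil 143 mm long, 7 mm thick, on the worktop beside the block, long along its y, origin under its centre
- felt_wheel_2: bystander: felt wheel 26 mm across, 8 mm high, on the worktop beside the block, origin under its centre

How it is judged:
At the end, for the whole second after the job is handed in: Fingers bear on the plank (>1 N), plank on the block (>0.5 N); its end level with the pointed post within 6 mm along the block; straight within 0.09 rad; centre and end within 20 mm of the block's midline; flat (tilt <0.05 rad, underside within 4 mm of the block's top) and still (x of plank_end in the frame of pointed_post between -0.006 and 0.006 m and y of plank_end in the frame of saw_block between -0.02 and 0.02 m and y of plank in the frame of saw_block between -0.02 and 0.02 m and angle between the x axis of plank and the x axis of saw_block, either way round below 0.09 rad and angle between plank's own z axis and vertical below 0.05 rad and z of plank in the frame of saw_block between 0.056 and 0.064 m and contact force between plank and saw_block above 0.5 N and contact force between the fingers and plank above 1 N and linear speed of plank below 0.02 m/s); the arm keeps its last pose, push and grip.
It fails at once if the plank is lifted off the block or stands on edge (z of plank in the frame of saw_block above 0.075 m or angle between plank's own z axis and vertical above 0.2 rad).
It fails at once if the plank tips or falls off the block (height (world z) of plank_end below 0.05 m).
It fails at once if a loose thing beside the work is knocked away (over 30 mm) (distance of any of bone_offcut, pencil, felt_wheel_2 from where it was at the start of the episode above 0.03 m).
It also fails if it takes over 29 s, if anything falls off the work surface, if the arm or the gripper's body presses on something with over 40 N, if the wrist force passes 120 N, or if a joint passes its speed limit or range.

### The arm

A 7-joint arm with a two-finger parallel gripper is mounted at the origin on a cart in front of the work surface, level with it; the furniture and walls round the work are solid. World frame = base frame: x ahead of the robot, y to its left, z up, the work surface at z = 0. Lengths are in m, angles in rad, forces in N, time in s.
With the tool pointing down it reaches from about 0.4 to 0.9 m from the base axis. Payload 5.5 kg.
Tool frame: the origin (TCP) lies at the very end of the fingers, on their centre line; the grasp point (between the pads) lies robot.grip_point_offset behind it (robot.grip_point_offset is the distance from the TCP to the grasp point, in m); z points along the fingers, y is the line along which they close (so a half turn about z gives the same grasp; the last joint's range is limited). The gripper opens to 92 mm and grips with 3 to 60 N. Pads are 19 mm wide; open, the fingers measure 130 mm over their backs; the gripper's body (75 mm by 190 mm) begins 47 mm behind the grasp point.
Start: joints at [1.538, 0.501, -0.427, 1.55, 0.221, 1.138, -0.21], TCP at [0.19, -0.622, 0.227] pointing down, gripper open.
Joint ranges: [-2.88, 2.88], [-0.31, 2.03], [-1.54, 1.56], [0.2, 2.42], [-1.41, 4.55], [0.19, 2.02], [-2.57, 2.57]. Speed limits (rad/s): [2.57, 2.57, 3.14, 3.14, 3.14, 3.14, 3.14].

### API

Orientations are given as a unit quaternion [x, y, z, w].
In Python, from workcell import robot gives the robot as it stands.
- The arm moves only by the tool play_rows, never from a script. Its argument "targets" is a list of rows, each an object with "translation": the shift along the world's x, y, z in cm, a list of three; "yaw": the turn about the world's z in rad; "hand": the finger opening in cm, from 0 to 9.18. In form: [{"translation": [tx, ty, tz], "yaw": yaw, "hand": hand}, ...]. A call has 1 to 5 rows; each row shifts and turns the commanded pose from where the row before left it; what a row does not reach is not made up. A row lasts 1/12 s, in which the tool goes at most 41.7 mm and 7.16 degrees, less where a joint would pass 70% of its speed; a pose out of reach is approached as far as the arm can. A call is refused whole if a number of a shift passes 4.17 or a number of a turn 0.125, either way. A call with a gripper value outside its range is refused whole. The fingers move at their own pace and stop on an object; "squeeze" is the grip in N (left out, the last holds). Time passes only in rows, so rows that do not move let the fingers close. It gives the time, the measured TCP pose, the force, the opening and the grip force at its end, in the units of the state.
- robot.read_state(): the state, without advancing time (a new reading comes with each control period).
- robot.read_camera(name): name is "scene" or "top" or "wrist"; returns a dict with "color" (420x560x3 uint8, blue, green, red), "fovy" (degrees; the focal length in pixels is half the picture's height over the tangent of half this angle, whatever the lens; pixels are square), "cx", "cy" (the principal point, pixels), "xyz" and "attitude" of the camera in the world. Camera axes: x right, y up, looking along -z (the intrinsics and any distortion apply to the point x, -y, -z); pixel columns grow to the right and rows downward; lengths in m; the calibration is good to about 2 mm. A picture is of the moment at which its call begins. There is no depth.
- robot.hand_in(): hands the job in; it is judged then, once.
Trained networks look in the newest picture that a camera, given by its name, has taken for a name from the list of things; names that differ only in an ending like _2 or _b are one class to them, and where a whole thing is asked for, a point or a joint stands for the part that bears it (a point fixed in the world has none). Each returns a list of dicts, best first, with "p" (0 to 1); they miss things now and then, are a little off and sometimes report something else, mostly with a low value. They report only what shows in the picture. A call takes as long as a camera call.
- robot.spot_in(query, camera): "box" ([left, top, width, height] in pixels, round what is visible of it).
The state is a dict: "time_s": time; "joint_pos": joint angles; "qvel": joint speeds; "effort": joint torques, N m; "tool_pos": TCP position; "orientation": TCP orientation; "force": force on the tool from outside, world axes, zero at the start; "wrist_torque": the same for the moment, N m; "width": finger opening in m; "gripper_force": force on a finger pad.
Only numpy, scipy, OpenCV 4.12 (cv2) and the standard library are available. Lean on these libraries where they do the work, as an engineer would, in place of code of your own. Each camera call takes 0.05 s, during which the arm holds its last target. There are 200 camera calls.

## Working session

There is one attempt and no reset: what is moved stays moved. The work goes in short steps, Python scripts to look and compute and a tool call to move; the robot and the scene stay as the last step left them, time stands still between calls to the robot, and variables do not carry over. Pictures are saved under pics/ and viewed, at most 10 in all, crops included, and the job is handed in when it is done.

Besides the shell and the picture viewer there is one more tool, called after "Request:" as name(argument=value, ...) on one line, values as JSON. play_rows: Moves the arm, as the interface text tells. Its arguments: {"type":"object","properties":{"targets":{"type":"array","items":{"type":"object","properties":{"translation":{"type":"array","items":{"type":"number"}},"yaw":{"type":"number"},"hand":{"type":"number"}}}},"squeeze":{"type":"number"}},"required":["targets"]}

```bash
mkdir -p pics; cat > h.py <<'E'
from workcell import robot
import numpy as np, cv2
from scipy.spatial.transform import Rotation as R
def f(c): return 210/np.tan(np.radians(c["fovy"])/2)
def ray(c,u,v):
    d=np.array([(u-c["cx"])/f(c),-(v-c["cy"])/f(c),-1.])
    return np.array(c["xyz"]),R.from_quat(c["attitude"]).apply(d)
def at_z(c,u,v,z):
    o,d=ray(c,u,v); return o+d*(z-o[2])/d[2]
def proj(c,p):
    q=R.from_quat(c["attitude"]).inv().apply(np.array(p)-np.array(c["xyz"]))
    return c["cx"]+f(c)*q[0]/-q[2], c["cy"]-f(c)*q[1]/-q[2]
E
python3 - <<'E'
from h import *
print(robot.read_state()); print(robot.grip_point_offset)
for n in ["top","scene"]:
    c=robot.read_camera(n); cv2.imwrite(f"pics/{n}0.png",c["color"])
    print(n,{k:v for k,v in c.items() if k!="color"})
    for q in ["saw_block","plank","plank_end","pointed_post","ball_post","bone_offcut","pencil","felt_wheel_2"]:
        print(q,[(np.round(d["box"],0).tolist(),round(d["p"],2)) for d in robot.spot_in(q,n)[:2]])
E
```

```text
{'time_s': 0.0, 'joint_pos': array([ 1.53821105,  0.50185508, -0.42679467,  1.5514493 ,  0.22081238,
        1.13831907, -0.21032337]), 'qvel': array([ 2.06407420e-04, -1.42754322e-04,  1.61598194e-03,  4.62982741e-06,
       -4.01514038e-04,  1.50035941e-03,  1.37225115e-03]), 'effort': array([-4.24557693e-04, -5.66583753e+01, -5.81635147e+00, -2.79109937e+01,
       -6.84845494e-02,  3.08871490e-02,  2.28709355e-04]), 'tool_pos': array([ 0.18921744, -0.62110797,  0.22567444]), 'orientation': array([ 9.89080404e-01,  1.47373618e-01, -1.18070704e-04, -9.77942126e-04]), 'force': array([ 0.49583359, -0.55084294,  1.03859972]), 'wrist_torque': array([-0.02237132,  0.06451359,  0.01448152]), 'gripper_force': 0.0, 'width': 0.09193123213142165}
0.0188
top {'fovy': 48.63341128377351, 'cx': 274.78472374386115, 'cy': 209.35828450307648, 'xyz': array([0.45998355, 0.17681106, 0.90578552]), 'attitude': array([-0.07502258,  0.07741302,  0.71553678, -0.69020719])}
saw_block [([208.0, 201.0, 85.0, 85.0], 0.95)]
plank [([187.0, 200.0, 118.0, 82.0], 0.76)]
plank_end [([188.0, 201.0, 119.0, 81.0], 0.64)]
pointed_post [([300.0, 152.0, 19.0, 23.0], 0.57)]
ball_post [([350.0, 189.0, 24.0, 24.0], 0.79)]
bone_offcut [([188.0, 204.0, 24.0, 22.0], 0.55)]
pencil [([232.0, 156.0, 53.0, 31.0], 0.64)]
felt_wheel_2 [([352.0, 189.0, 23.0, 26.0], 0.43)]
scene {'fovy': 42.81202153267914, 'cx': 284.8824536042682, 'cy': 203.26631099628193, 'xyz': array([ 0.10651579, -0.32488365,  0.51981028]), 'attitude': array([ 0.45957981, -0.19986775, -0.35763676,  0.78799443])}
saw_block [([191.0, 216.0, 90.0, 69.0], 0.82)]
plank [([167.0, 204.0, 142.0, 44.0], 0.56)]
plank_end [([165.0, 207.0, 146.0, 40.0], 0.88)]
pointed_post [([167.0, 205.0, 138.0, 41.0], 0.67), ([341.0, 198.0, 22.0, 56.0], 0.57)]
ball_post [([361.0, 238.0, 29.0, 65.0], 0.89)]
bone_offcut []
pencil []
felt_wheel_2 []
```

View pics/top0.png

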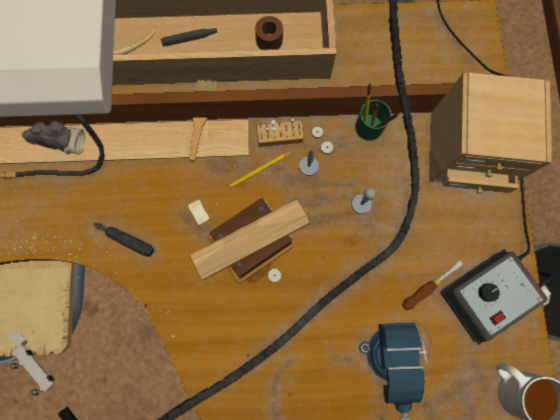

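View pics/scene0.png

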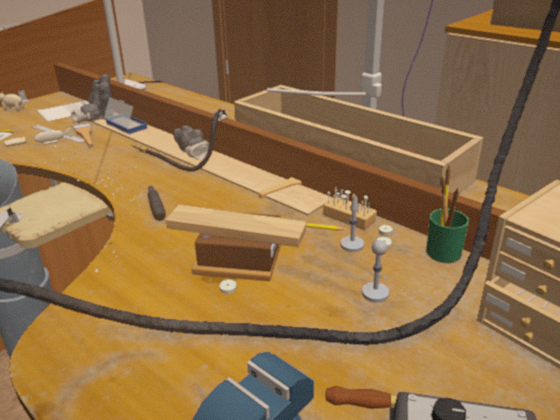

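The top view shows the plank from about (192,258) to its leading end near (308,215) on the dark block. The pointed post's foot is at (309,166), the ball post's at (362,204), and the offcut, pencil and wheel lie around the block. I'll zoom in for precise corners.

```bash
python3 - <<'E'
from h import *
c=robot.read_camera("top")
im=cv2.resize(c["color"][145:295,180:380],None,fx=4,fy=4,interpolation=cv2.INTER_CUBIC); cv2.imwrite("pics/topz.png",im)
c2=robot.read_camera("scene")
im=cv2.resize(c2["color"][185:305,150:410],None,fx=3,fy=3,interpolation=cv2.INTER_CUBIC); cv2.imwrite("pics/scz.png",im)
for u,v,z in [(192,258,.078),(308,215,.078),(309,166,0),(362,204,0)]: print(at_z(c,u,v,z).round(3))
E
```

```text
[0.558 0.321 0.078]
[0.629 0.111 0.078]
[0.746 0.097 0.   ]
[ 0.663 -0.005  0.   ]
```

View pics/topz.png

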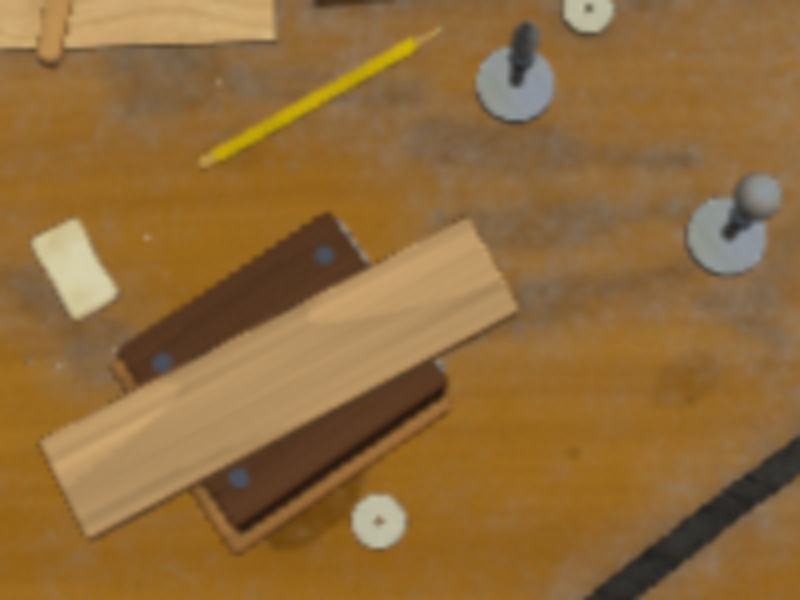

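View pics/scz.png

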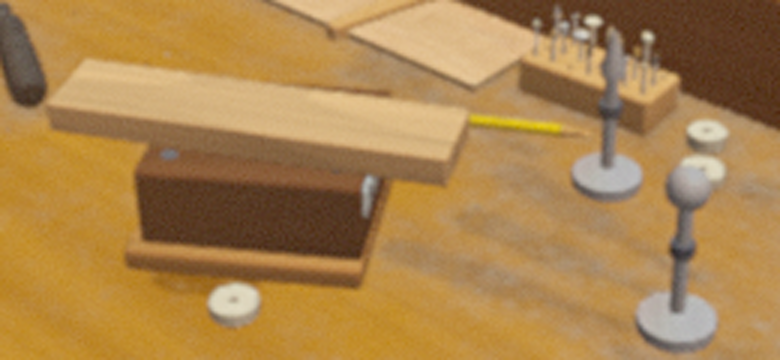

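The zoom gives these corners (zoomed px): plank (470,220), (518,310), (92,537), (40,440); block top about (332,212), (118,353), (240,527), (445,383). Pointed post foot is (515,84), on the pencil side and nearer the block. Ball post foot is (726,236).

```bash
python3 - <<'E'
from h import *
c=robot.read_camera("top"); s=robot.read_camera("scene")
z=lambda x,y,h: at_z(c,180+(x+.5)/4-.5,145+(y+.5)/4-.5,h)[:2]
zs=lambda x,y,h: at_z(s,150+(x+.5)/3-.5,185+(y+.5)/3-.5,h)[:2]
def fit(P,L,W):
    M=np.array([[L,W],[L,-W],[-L,-W],[-L,W]])/2.
    P=np.array(P); m=P.mean(0); Q=P-m
    a=np.arctan2((M[:,0]*Q[:,1]-M[:,1]*Q[:,0]).sum(),(M*Q).sum())
    Rm=np.array([[np.cos(a),-np.sin(a)],[np.sin(a),np.cos(a)]])
    return m,a,(Q@Rm-M).round(4)
pl=fit([z(470,220,.078),z(518,310,.078),z(92,537,.078),z(40,440,.078)],.22,.05)
bl=fit([z(332,212,.06),z(445,383,.06),z(240,527,.06),z(118,353,.06)],.12,.10)
print(pl);print(bl)
m,a=bl[0],bl[1]
bf=lambda p:(np.array([[np.cos(a),np.sin(a)],[-np.sin(a),np.cos(a)]])@(np.array(p)-m)).round(4)
e=np.array([np.cos(pl[1]),np.sin(pl[1])])
print("plank centre/end in block",bf(pl[0]),bf(pl[0]+.11*e),pl[1]-a)
print("posts",bf(z(515,84,.003)),bf(z(726,236,.003)),"tip",bf(z(528,26,.1)),"ball",bf(z(758,195,.085)))
print("scene posts foot",bf(zs(607,178,.003)),bf(zs(677,322,.003)),"tip",bf(zs(616,30,.1)),"ball",bf(zs(689,187,.085)))
print("scene plank end corners",bf(zs(468,112,.078)),bf(zs(447,163,.078)),bf(zs(50,106,.078)))
print("plank top pixel corners: foot",bf(z(448,403,.014)),bf(z(238,551,.014)))
for n,p in dict(wheel=(378,520),bone=(75,270),pen1=(205,162),pen2=(438,30)).items(): print(n,bf(z(*p,.005)),z(*p,.005))
st=robot.read_state()
print(R.from_quat(st["orientation"]).as_matrix().round(3), "block yaw",a)
E
```

```text
(array([0.58969617, 0.21666167]), np.float64(-1.1187128092949137), array([[-0.0013, -0.0015],
       [-0.0021,  0.0014],
       [ 0.0025,  0.0003],
       [ 0.0009, -0.0002]]))
(array([0.59609548, 0.21680036]), np.float64(-1.003220216567892), array([[-0.0004, -0.0018],
       [-0.0032,  0.002 ],
       [ 0.0029,  0.0008],
       [ 0.0007, -0.0011]]))
plank centre/end in block [-0.0033 -0.0055] [ 0.1059 -0.0181] -0.11549259272702161
posts [0.1804 0.0632] [ 0.221 -0.061] tip [0.1777 0.061 ] ball [ 0.2208 -0.0608]
scene posts foot [0.1795 0.0617] [ 0.2206 -0.0614] tip [0.1797 0.0602] ball [ 0.2205 -0.062 ]
scene plank end corners [0.1071 0.0016] [ 0.1028 -0.0471] [-0.1117 -0.0225]
plank top pixel corners: foot [ 0.0576 -0.052 ] [-0.0651 -0.0533]
wheel [-0.0017 -0.0784] [0.52904275 0.17604753]
bone [-0.0555  0.1081] [0.65739981 0.3216963 ]
pen1 [0.0281 0.1178] [0.71049913 0.25644932]
pen2 [0.1643 0.1085] [0.77591685 0.13662497]
[[ 0.957  0.292  0.   ]
 [ 0.292 -0.957 -0.   ]
 [ 0.     0.    -1.   ]] block yaw -1.003220216567892
```

Request:
play_rows(targets=[{"translation": [2.0,2.67,0.4],"yaw": 0.058,"hand": 9.18},{"translation": [2.0,2.67,0.4],"yaw": 0.058,"hand": 9.18},{"translation": [2.0,2.67,0.4],"yaw": 0.058,"hand": 9.18},{"translation": [2.0,2.67,0.4],"yaw": 0.058,"hand": 9.18},{"translation": [2.0,2.67,0.4],"yaw": 0.058,"hand": 9.18}], squeeze=25)

```text
time_s: 1.52
tool_pos: [0.2902, -0.487, 0.247]
orientation: [0.957, 0.29, -0.0, 0.0]
force: [0.8, 0.3, 0.8]
width: 0.0918
gripper_force: 0.0
```

Request:
play_rows(targets=[{"translation": [2.0,2.67,0.4],"yaw": 0.058,"hand": 9.18},{"translation": [2.0,2.67,0.4],"yaw": 0.058,"hand": 9.18},{"translation": [2.0,2.67,0.4],"yaw": 0.058,"hand": 9.18},{"translation": [2.0,2.67,0.4],"yaw": 0.058,"hand": 9.18},{"translation": [2.0,2.67,0.4],"yaw": 0.058,"hand": 9.18}])

```text
time_s: 1.93
tool_pos: [0.3903, -0.3534, 0.2672]
orientation: [0.905, 0.425, -0.0, 0.0]
force: [0.2, -0.4, 0.3]
width: 0.0916
gripper_force: 0.0
```

Request:
play_rows(targets=[{"translation": [2.0,2.67,0.4],"yaw": 0.058,"hand": 9.18},{"translation": [2.0,2.67,0.4],"yaw": 0.058,"hand": 9.18},{"translation": [2.0,2.67,0.4],"yaw": 0.058,"hand": 9.18},{"translation": [2.0,2.67,0.4],"yaw": 0.058,"hand": 9.18},{"translation": [2.0,2.67,0.4],"yaw": 0.058,"hand": 9.18}])

```text
time_s: 2.35
tool_pos: [0.4902, -0.22, 0.2873]
orientation: [0.834, 0.552, -0.0, 0.0]
force: [0.2, -1.0, 0.2]
width: 0.0921
gripper_force: 0.0
```

Request:
play_rows(targets=[{"translation": [0.53,3.18,0],"yaw": 0.057,"hand": 9.18},{"translation": [0.53,3.18,0],"yaw": 0.057,"hand": 9.18},{"translation": [0.53,3.18,0],"yaw": 0.057,"hand": 9.18},{"translation": [0.53,3.18,0],"yaw": 0.057,"hand": 9.18},{"translation": [0.53,3.18,0],"yaw": 0.057,"hand": 9.18}])

```text
time_s: 2.77
tool_pos: [0.5161, -0.0608, 0.287]
orientation: [0.747, 0.664, 0.0, 0.0]
force: [0.5, -0.2, -0.5]
width: 0.0918
gripper_force: 0.0
```

Request:
play_rows(targets=[{"translation": [0.53,3.18,0],"yaw": 0.057,"hand": 9.18},{"translation": [0.53,3.18,0],"yaw": 0.057,"hand": 9.18},{"translation": [0.53,3.18,0],"yaw": 0.057,"hand": 9.18},{"translation": [0.53,3.18,0],"yaw": 0.057,"hand": 9.18},{"translation": [0.53,3.18,0],"yaw": 0.057,"hand": 9.18}])

```text
time_s: 3.18
tool_pos: [0.5427, 0.098, 0.287]
orientation: [0.646, 0.764, 0.0, 0.0]
force: [0.8, -0.1, -0.5]
width: 0.0914
gripper_force: 0.0
```

Request:
play_rows(targets=[{"translation": [0.53,3.18,0],"yaw": 0.057,"hand": 9.18},{"translation": [0.53,3.18,0],"yaw": 0.057,"hand": 9.18},{"translation": [0.53,3.18,0],"yaw": 0.057,"hand": 9.18},{"translation": [0.53,3.18,0],"yaw": 0.057,"hand": 9.18},{"translation": [0.53,3.18,0],"yaw": 0.057,"hand": 9.18}])

```text
time_s: 3.6
tool_pos: [0.5693, 0.257, 0.2867]
orientation: [0.531, 0.848, -0.0, 0.0]
force: [0.5, -0.3, 0.1]
width: 0.0919
gripper_force: 0.0
```

Request:
play_rows(targets=[{"translation": [0,0,-3],"yaw": 0,"hand": 9.18},{"translation": [0,0,-3],"yaw": 0,"hand": 9.18},{"translation": [0,0,-3],"yaw": 0,"hand": 9.18},{"translation": [0,0,-3],"yaw": 0,"hand": 9.18},{"translation": [0,0,-3],"yaw": 0,"hand": 9.18}])

```text
time_s: 4.02
tool_pos: [0.5691, 0.2557, 0.1354]
orientation: [0.532, 0.847, 0.0, 0.0]
force: [0.3, -1.0, -0.1]
width: 0.0917
gripper_force: 0.0
```

```bash
python3 - <<'E'
from h import *
c=robot.read_camera("wrist"); t=robot.read_camera("top")
im=np.hstack([c["color"],cv2.resize(t["color"][145:295,180:380],(560,420))]); cv2.imwrite("pics/w1.png",cv2.resize(im,(800,300)))
s=robot.read_state(); print(s["tool_pos"],s["orientation"],s["joint_pos"].round(2))
E
```

```text
[0.56608155 0.25320934 0.1316912 ] [ 0.53151308  0.84703812 -0.0038754  -0.00229109] [ 0.17  0.71 -0.92  1.69  0.63  1.07 -0.5 ]
```

View pics/w1.png

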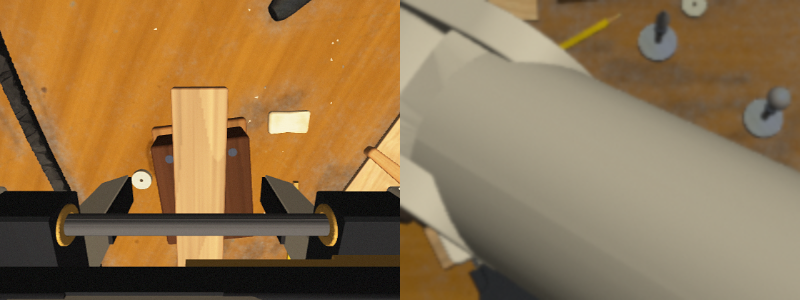

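The wrist view (left half) shows the plank straight and centred between the fingers, about x=200 with fingers at 65 and 330. Wheel and offcut are clear.

Request:
play_rows(targets=[{"translation": [0,0,-2],"yaw": 0,"hand": 9.18},{"translation": [0,0,-2],"yaw": 0,"hand": 9.18},{"translation": [0,0,-1.2],"yaw": 0,"hand": 9.18},{"translation": [0,0,-0.8],"yaw": 0,"hand": 9.18},{"translation": [0,0,0],"yaw": 0,"hand": 9.18}])

```text
time_s: 4.53
tool_pos: [0.5687, 0.2553, 0.0762]
orientation: [0.532, 0.847, -0.001, -0.0]
force: [-0.1, -0.4, 0.3]
width: 0.0918
gripper_force: 0.0
```

Request:
play_rows(targets=[{"translation": [0,0,0],"yaw": 0,"hand": 9.18},{"translation": [0,0,0],"yaw": 0,"hand": 9.18}])

```text
time_s: 4.7
tool_pos: [0.5698, 0.2563, 0.0782]
orientation: [0.532, 0.847, 0.001, 0.0]
force: [0.1, -0.0, 0.2]
width: 0.0915
gripper_force: 0.0
```

Request:
play_rows(targets=[{"translation": [0,0,-0.5],"yaw": 0,"hand": 9.18},{"translation": [0,0,-0.5],"yaw": 0,"hand": 9.18},{"translation": [0,0,0],"yaw": 0,"hand": 9.18},{"translation": [0,0,0],"yaw": 0,"hand": 9.18}])

```text
time_s: 5.03
tool_pos: [0.5688, 0.2555, 0.0664]
orientation: [0.532, 0.847, -0.0, -0.0]
force: [-0.8, -0.1, 1.0]
width: 0.0917
gripper_force: 0.0
```

```bash
python3 - <<'E'
from h import *
for i in range(4):
    c=robot.read_camera("wrist"); s=robot.read_state(); print(s["time_s"],s["tool_pos"].round(4),s["force"].round(1))
E
```

```text
5.0833 [0.5689 0.2557 0.0666] [ 0.1 -0.3  0. ]
5.1333 [0.569  0.2558 0.0667] [ 1.  -0.1  0.7]
5.1833 [0.5691 0.2558 0.0668] [-0.2  0.1  1. ]
5.2333 [0.5691 0.2559 0.0669] [-0.1 -0.2 -0.5]
```

Request:
play_rows(targets=[{"translation": [0,0,-0.2],"yaw": 0,"hand": 6},{"translation": [0,0,0],"yaw": 0,"hand": 5.4},{"translation": [0,0,0],"yaw": 0,"hand": 4.5},{"translation": [0,0,0],"yaw": 0,"hand": 4.5},{"translation": [0,0,0],"yaw": 0,"hand": 4.5}], squeeze=25)

```text
time_s: 5.65
tool_pos: [0.569, 0.2558, 0.0648]
orientation: [0.531, 0.847, 0.0, -0.0]
force: [-0.4, 0.2, 0.0]
width: 0.063
gripper_force: 0.0
```

Request:
play_rows(targets=[{"translation": [0,0,0],"yaw": 0,"hand": 4.5},{"translation": [0,0,0],"yaw": 0,"hand": 4.5},{"translation": [0,0,0],"yaw": 0,"hand": 4.5}])

```text
time_s: 5.9
tool_pos: [0.5692, 0.256, 0.0648]
orientation: [0.531, 0.847, 0.0, 0.0]
force: [0.7, 0.7, -1.5]
width: 0.0499
gripper_force: 24.8
```

Request:
play_rows(targets=[{"translation": [0.4,-0.6,-0.05],"yaw": 0.012,"hand": 4.5},{"translation": [0.4,-0.6,0],"yaw": 0.012,"hand": 4.5},{"translation": [0.4,-0.6,0],"yaw": 0.012,"hand": 4.5},{"translation": [0.4,-0.6,0],"yaw": 0.012,"hand": 4.5},{"translation": [0.4,-0.6,0],"yaw": 0.012,"hand": 4.5}])

```text
time_s: 6.32
tool_pos: [0.5895, 0.2259, 0.0648]
orientation: [0.505, 0.863, 0.001, -0.0]
force: [-3.9, 4.4, 5.3]
width: 0.05
gripper_force: 24.8
```

Request:
play_rows(targets=[{"translation": [0.4,-0.6,0],"yaw": 0.012,"hand": 4.5},{"translation": [0.4,-0.6,0],"yaw": 0.012,"hand": 4.5},{"translation": [0.4,-0.6,0],"yaw": 0.012,"hand": 4.5},{"translation": [0.4,-0.6,0],"yaw": 0.012,"hand": 4.5},{"translation": [0.4,-0.6,0],"yaw": 0.01,"hand": 4.5}])

```text
time_s: 6.73
tool_pos: [0.6094, 0.1958, 0.0648]
orientation: [0.48, 0.877, 0.001, -0.0]
force: [-2.7, 3.8, 5.6]
width: 0.0499
gripper_force: 24.8
```

Request:
play_rows(targets=[{"translation": [0,0,0],"yaw": 0,"hand": 4.5},{"translation": [0,0,0],"yaw": 0,"hand": 4.5},{"translation": [0,0,0],"yaw": 0,"hand": 4.5}])

```text
time_s: 6.98
tool_pos: [0.6106, 0.194, 0.0648]
orientation: [0.481, 0.877, 0.0, 0.001]
force: [-0.1, 1.0, 5.0]
width: 0.0501
gripper_force: 24.9
```

```bash
python3 - <<'E'
from h import *
t=robot.read_camera("top"); s=robot.read_camera("scene")
a=cv2.resize(s["color"][185:305,150:410],None,fx=3,fy=3,interpolation=cv2.INTER_CUBIC)
cv2.imwrite("pics/s2.png",a)
cv2.imwrite("pics/t2.png",cv2.resize(t["color"][145:295,180:380],None,fx=4,fy=4,interpolation=cv2.INTER_CUBIC))
for i in range(3):
    robot.read_camera("wrist"); q=robot.read_state(); print(q["tool_pos"].round(4),q["orientation"].round(4),q["force"].round(1),q["width"],q["gripper_force"])
E
```

```text
[0.6106 0.194  0.0648] [0.4811 0.8767 0.     0.001 ] [-0.4  1.   5.4] 0.04997325216376893 24.85593616962433
[0.6107 0.194  0.0648] [0.4811 0.8767 0.     0.0011] [-0.2  1.   5.3] 0.04989857313215714 24.85556960105896
[0.6106 0.194  0.0648] [0.4811 0.8767 0.     0.0011] [-0.4  0.8  5.6] 0.049728231409749066 24.85549360513687
```

View pics/s2.png

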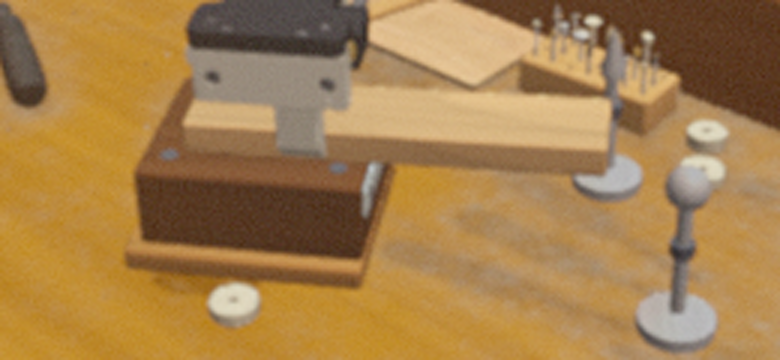

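View pics/t2.png

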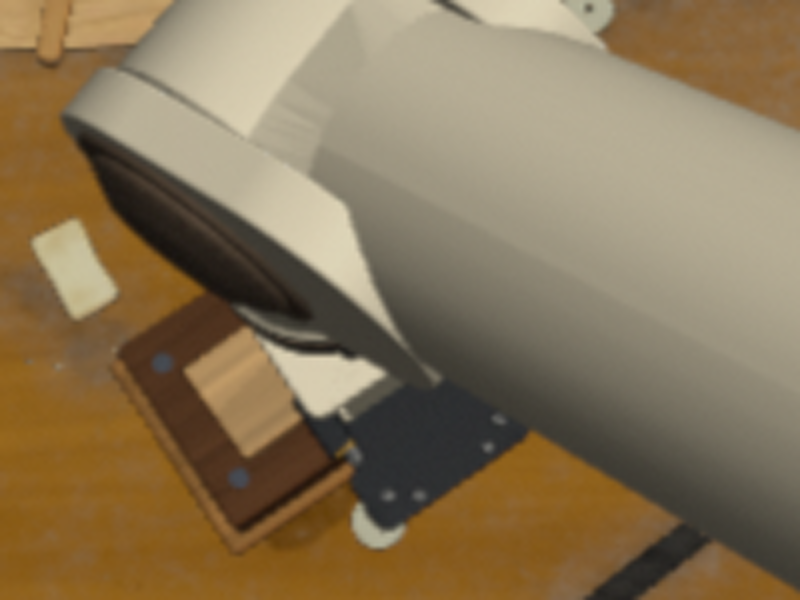

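The scene view shows the leading end at about (615,98)–(608,140), just at the pointed post. The top view shows the back corners at (184,375) and (247,457). Wheel and offcut haven't moved.

```bash
python3 - <<'E'
from h import *
c=robot.read_camera("top"); s=robot.read_camera("scene")
a=-1.00322; m=np.array([.5961,.2168])
bf=lambda p:(np.array([[np.cos(a),np.sin(a)],[-np.sin(a),np.cos(a)]])@(np.array(p)-m)).round(4)
z=lambda x,y,h: bf(at_z(c,180+(x+.5)/4-.5,145+(y+.5)/4-.5,h)[:2])
zs=lambda x,y,h: bf(at_z(s,150+(x+.5)/3-.5,185+(y+.5)/3-.5,h)[:2])
print("back, top cam",z(184,375,.078),z(247,457,.078))
print("front scene",zs(615,98,.078),zs(608,140,.078),zs(607,172,.06),"back",zs(192,100,.078),zs(184,128,.078))
p=robot.read_state(); print("grip",bf(p["tool_pos"][:2]),2*np.arctan2(p["orientation"][1],p["orientation"][0])-np.pi-a)
# predicted scene pixels of front corners for x=.18
for q in [(.18,.025,.078),(.18,-.025,.078),(.18,-.025,.06)]:
    w=m+q[0]*np.array([np.cos(a),np.sin(a)])+q[1]*np.array([-np.sin(a),np.cos(a)])
    u,v=proj(s,[*w,q[2]]); print((u-150)*3+1,(v-185)*3+1)
E
```

```text
back, top cam [-0.0398  0.0197] [-0.037  -0.0271]
front scene [0.1819 0.026 ] [ 0.1803 -0.0153] [ 0.1808 -0.0173] back [-0.039  -0.0064] [-0.0355 -0.0337]
grip [0.027 0.   ] -0.000563874120549146
611.2359351225488 98.76769821138933
606.3342477813469 150.4474626169493
604.608623526193 180.31505918216192
```

```bash
python3 - <<'E'
from h import *
s=robot.read_camera("scene")
a=-1.00322; m=np.array([.5961,.2168]); x0,y0,k=200,205,5
im=cv2.resize(s["color"][y0:y0+60,x0:x0+160],None,fx=k,fy=k,interpolation=cv2.INTER_CUBIC)
P=lambda q:tuple(int(round(t)) for t in (lambda u,v:((u-x0+.5)*k-.5,(v-y0+.5)*k-.5))(*proj(s,[*(m+q[0]*np.array([np.cos(a),np.sin(a)])+q[1]*np.array([-np.sin(a),np.cos(a)])),q[2]])))
for zz in (.078,.06):
    cs=[P((x,y,zz)) for x,y in [(.1815,.025),(.1815,-.025),(-.0385,-.025),(-.0385,.025)]]; print(cs)
    cv2.polylines(im,[np.array(cs)],True,(0,0,255),1)
cs=[P((x,y,.06)) for x,y in [(.06,.05),(.06,-.05),(-.06,-.05),(-.06,.05)]]
cv2.polylines(im,[np.array(cs)],True,(0,255,0),1)
cv2.imwrite("pics/ov.png",im)
E
```

```text
[(774, 65), (766, 151), (56, 98), (98, 18)]
[(771, 113), (763, 201), (60, 147), (102, 65)]
```

View pics/ov.png

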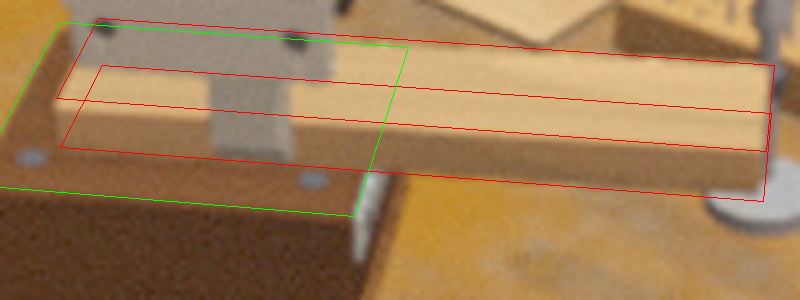

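The overlay (red is the expected outline) shows the plank's near edge running from (60,110) to (762,137). Expected was (56,98) to (766,151). So the plank is yawed about +0.075 rad, and the top camera's back edge agrees (about +0.06). Turning it back.

Request:
play_rows(targets=[{"translation": [0,0,0],"yaw": -0.015,"hand": 4.5},{"translation": [0,0,0],"yaw": -0.015,"hand": 4.5},{"translation": [0,0,0],"yaw": -0.02,"hand": 4.5},{"translation": [0,0,0],"yaw": -0.02,"hand": 4.5},{"translation": [0,0,0],"yaw": 0,"hand": 4.5}])

```text
time_s: 7.8
tool_pos: [0.6113, 0.1932, 0.0648]
orientation: [0.512, 0.859, -0.0, 0.002]
force: [1.7, -1.3, 6.3]
width: 0.05
gripper_force: 24.8
```

Request:
play_rows(targets=[{"translation": [0,0,0],"yaw": 0,"hand": 4.5},{"translation": [0,0,0],"yaw": 0,"hand": 4.5}])

```text
time_s: 7.97
tool_pos: [0.6112, 0.1933, 0.0648]
orientation: [0.512, 0.859, -0.0, 0.002]
force: [1.6, -0.8, 6.4]
width: 0.0499
gripper_force: 24.8
```

```bash
python3 - <<'E'
from h import *
s=robot.read_camera("scene"); t=robot.read_camera("top")
a=-1.00322; m=np.array([.5961,.2168])
def ov(s,x0,y0,w,h,k):
    im=cv2.resize(s["color"][y0:y0+h,x0:x0+w],None,fx=k,fy=k,interpolation=cv2.INTER_CUBIC)
    P=lambda q:tuple(int(round(t)) for t in (lambda u,v:((u-x0+.5)*k-.5,(v-y0+.5)*k-.5))(*proj(s,[*(m+q[0]*np.array([np.cos(a),np.sin(a)])+q[1]*np.array([-np.sin(a),np.cos(a)])),q[2]])))
    for zz in (.078,.06):
        cs=[P((x,y,zz)) for x,y in [(.18,.025),(.18,-.025),(-.04,-.025),(-.04,.025)]]
        print(cs)
        for p in cs: cv2.circle(im,p,2,(0,0,255),-1)
    return im
im=np.vstack([ov(s,200,205,160,60,5),cv2.resize(ov(t,200,210,100,70,4),(400,280))[:, :400].repeat(1,1) if 0 else np.hstack([ov(t,200,210,100,70,4),np.zeros((280,400,3),np.uint8)])])
cv2.imwrite("pics/ov2.png",im)
q=robot.read_state(); print(q["tool_pos"],q["force"],q["gripper_force"],q["wrist_torque"])
E
```

```text
[(769, 65), (761, 151), (51, 98), (93, 17)]
[(766, 113), (758, 201), (56, 146), (97, 64)]
[(493, -160), (557, -74), (159, 197), (97, 106)]
[(490, -149), (552, -65), (162, 201), (101, 112)]
[0.61125644 0.19327665 0.06480772] [ 1.95128989 -1.05035561  5.64701879] 24.823797047138214 [-0.20953511 -0.40111111 -0.03824442]
```

View pics/ov2.png

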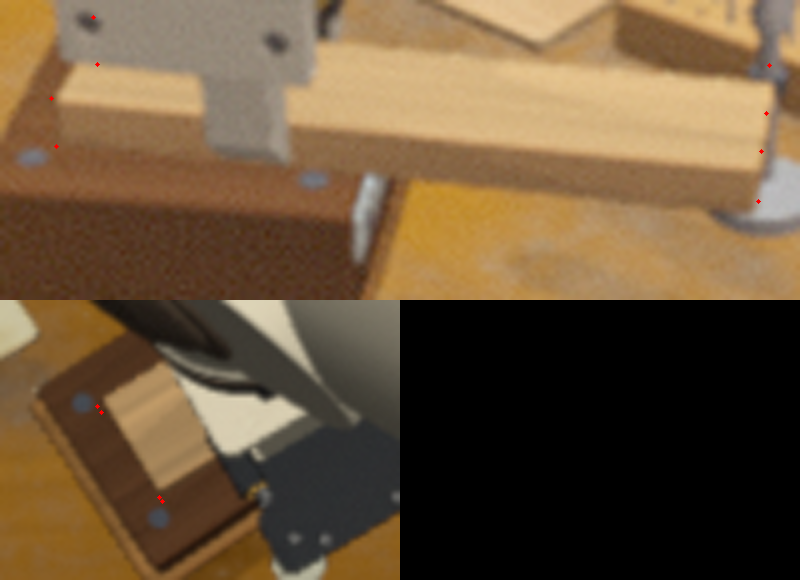

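The near edge now runs from (58,103) to (755,172), so the plank is at about −0.03 rad with its end about 11 mm to the −y side. I'll apply half the turn back plus a small sideways shift.

Request:
play_rows(targets=[{"translation": [0.2,0.14,0],"yaw": 0.015,"hand": 4.5},{"translation": [0.2,0.14,0],"yaw": 0.015,"hand": 4.5},{"translation": [0,0,0],"yaw": 0,"hand": 4.5},{"translation": [0,0,0],"yaw": 0,"hand": 4.5},{"translation": [0,0,0],"yaw": 0,"hand": 4.5}])

```text
time_s: 8.48
tool_pos: [0.6129, 0.1947, 0.0647]
orientation: [0.499, 0.867, -0.003, 0.001]
force: [-4.3, -3.8, 11.9]
width: 0.05
gripper_force: 24.9
```

```bash
python3 - <<'E'
from h import *
s=robot.read_camera("scene"); t=robot.read_camera("top")
a=-1.00322; m=np.array([.5961,.2168])
x0,y0,k=200,205,5
bf=lambda p:(np.array([[np.cos(a),np.sin(a)],[-np.sin(a),np.cos(a)]])@(np.array(p)-m)).round(4)
zs=lambda x,y,h: bf(at_z(s,x0+(x+.5)/k-.5,y0+(y+.5)/k-.5,h)[:2])
print("previous front",zs(755,172,.078),zs(772,85,.078),zs(752,210,.06),"back",zs(58,103,.078))
im=cv2.resize(s["color"][y0:y0+60,x0:x0+160],None,fx=k,fy=k,interpolation=cv2.INTER_CUBIC)
P=lambda q:tuple(int(round(t)) for t in (lambda u,v:((u-x0+.5)*k-.5,(v-y0+.5)*k-.5))(*proj(s,[*(m+q[0]*np.array([np.cos(a),np.sin(a)])+q[1]*np.array([-np.sin(a),np.cos(a)])),q[2]])))
for zz in (.078,.06):
    for q in [(.18,.025),(.18,-.025),(-.04,-.025),(-.04,.025)]: cv2.circle(im,P((*q,zz)),2,(0,0,255),-1)
b=cv2.resize(t["color"][210:280,200:300],None,fx=4,fy=4,interpolation=cv2.INTER_CUBIC)
cv2.imwrite("pics/ov3.png",np.vstack([im,np.hstack([b,b*0])]))
E
```

```text
previous front [ 0.1789 -0.0365] [0.1815 0.0131] [ 0.1785 -0.0301] back [-0.0369 -0.0277]
```

View pics/ov3.png

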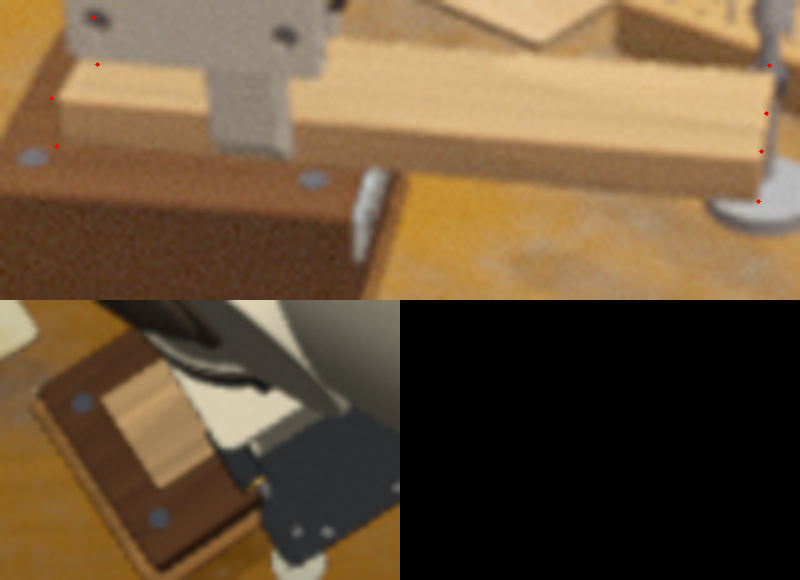

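The near edge now runs from (60,101) to (758,158), almost as expected. The end corners, (772,73) and (758,158), are within about 2 mm of level with the pointed post. The plank is flat, straight and held, so I'm handing in.

```bash
python3 - <<'E'
from h import *
s=robot.read_state(); print(s["time_s"],s["force"],s["gripper_force"],abs(s["qvel"]).max())
print(robot.hand_in())
E
```

```text
8.5833 [-5.7382523  -4.4814192  11.49645786] 24.929210543632507 0.0010730475810496601
the job is handed in; nothing more can be done
None
```

I handed the job in at about 8.6 s with the gripper still holding the plank at 25 N. By my camera measurements it lies flat and straight on the block, its end within about 2 mm of the pointed post; the final verdict wasn't shown to me.

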